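# Pack the hand-held meter in its case and close the lid

## Task

Put the hand-held meter away: lay it flat, screen up, in its bay in the foam of the open case, with its probe in the narrow end of the bay, so that it rests on the bay's floor and nothing stands above the case's rim, and let go of it. Then close the lid fully. Set the meter down rather than dropping it, do not slam the lid, and leave the glassware and bottles standing where they are.

Things in the scene. Friction and masses are not known exactly. Their poses are not given: they have to be found in the camera images.
- meter: Hand-held meter lying on the bench left or right of the case: white rounded box 48 mm (its x) x 110 mm (y) x 34 mm high, screen and buttons on top, a narrower metallic probe (24 wide, 40 long, 25 high) at its +y end; 0.14 to 0.28 kg, mass centre within 12 mm of the origin. Origin: centre of the white box's underside; +z up out of the screen. Grip the box's sides, 48 mm apart.
- probe_end (a point): Tip of the meter's probe, 95 mm from the meter's origin along its +y, 13 mm above its underside.
- case: Grey plastic case lined with paler grey foam, fixed: 180 mm (its x) x 200 mm (y), base 60 mm high to the rim, walls 5 mm. Origin: centre of its underside; +x points from the front to the hinge side (away from the robot within about 15 degrees), +z up. The foam's top is 14 mm below the rim. A vial fixed in a separate rear bay stays there.
- bay (a point): Where the meter's origin belongs, on the floor of its bay; axes as the case's, probe to +y. It is 20 mm to -x and 20 mm to -y of the case's origin, 16 mm above the bench. The bay is 30 mm deep and follows the meter's outline with 4 mm to spare all round: 56 x 118 mm, then 32 mm wide for the probe. The seated meter's top is 4 mm above the foam, 10 mm below the rim.
- notch (a point): Middle of the front one of two finger notches in the foam, one on either side (-x, +x) of the bay, level with the bay point in y: each 52 mm wide (y), from 28 to 54 mm from the bay point in x, floor 10 mm above the bench. This point is on its floor, 41 mm to -x of the bay point.
- lid (a joint): Angle of the case's lid, rad: 0 closed, grows as it opens, stop at 1.9; starts 1.65 to 1.85, leaning back a little past upright. A stiff friction hinge: the lid stays where it is left (about 2 N at its free edge moves it).
- lid_hinge (a point): Middle of the hinge line, at the rim on the case's far (+x) side, 90 mm from the case's origin, 60 mm above the bench; the line runs along the case's y. The axes turn with the lid.
- lid_edge (a point): Middle of the lid's free edge on its outer face. The lid is a shell 180 mm long from the hinge line, 200 mm wide, 20 mm thick: in the lid's own axes this point is 180 mm to -x and 20 mm to +z of lid_hinge, and the flat outer face is the plane z = 20 mm. With the lid closed that face is on top, 80 mm above the bench.
- bystander_wash_bottle: Bystander: wash bottle with a bent spout, 74 mm across, 253 mm tall, on the other side of the case from the meter; origin at the centre of its foot.
- bystander_flask: Bystander: empty clear conical flask, 85 mm across, 144 mm tall; origin at the centre of its foot.
- bystander_bottle: Bystander: plain white bottle, 71 mm across, 149 mm tall; origin at the centre of its foot.
- bystander_beaker: Bystander: small beaker, 69 mm across, 82 mm tall, behind the case; origin at the centre of its foot.

How it is judged:
By the outcome, as a careful person would: the job done as asked, in the order asked, and still so for the second after the job is handed in, with the robot touching nothing.
It also fails if it takes over 64 s, if anything falls off the work surface, if the arm or the gripper's body presses on something with over 40 N, if the wrist force passes 120 N, or if a joint passes its speed limit or range.

## Robot

A 7-joint arm with a two-finger parallel gripper is mounted at the origin on a cart in front of the work surface, level with it; the furniture and walls round the work are solid. World frame = base frame: x ahead of the robot, y to its left, z up, the work surface at z = 0. Lengths are in m, angles in rad, forces in N, time in s.
With the tool pointing down it reaches from about 0.35 to 0.9 m from the base axis. Payload 8.1 kg.
Tool frame: the origin (TCP) lies on the centre line of the jaws, within the pads' length; the fingertips stand 17 mm ahead of it and the grasp point (between the pads) lies 2 mm behind it; z points along the fingers, y is the direction in which the jaws open and shut (so a half turn about z gives the same grasp; the last joint's range is limited). The gripper opens to 92 mm and grips with 3 to 60 N. Pads are 19 mm wide; open, the fingers measure 130 mm over their backs; the gripper's body (75 mm by 190 mm) begins 47 mm behind the grasp point.
Start: joints at [1.175, 0.434, 0.025, 1.573, -0.012, 1.134, -0.075], TCP at [0.18, -0.598, 0.244] pointing down, gripper open.
Joint ranges: [-2.62, 2.62], [-0.44, 2.09], [-1.27, 1.32], [0.08, 2.57], [-1.32, 4.46], [0.12, 2], [-2.74, 2.74]. Speed limits (rad/s): [2.22, 2.22, 3.01, 3.01, 3.14, 3.14, 3.14].

## Interface

Orientations are given as a rotation vector (axis times angle).
In Python, from cell import arm gives the robot as it stands.
- The arm moves only by the shell command python3 -m creep 'ROWS' [FORCE]. ROWS is JSON, a list that holds one entry, the list of rows, each a list of 7 numbers: the shift along the world's x, y, z in cm, then the turn, a rotation vector about the world's x, y, z in degrees, then the opening, from -1 (shut) to 1 (fully open), so that 0 is half open. In form: [[[tx, ty, tz, ax, ay, az, jaw], ...]]. A call has 1 to 5 rows; each row is the pose to reach, as a shift and turn from the pose commanded when the call began; what a row does not reach only later rows make up. A row lasts 1/10 s, in which the tool goes at most 50 mm and 8.59 degrees, less where a joint would pass 70% of its speed; a pose out of reach is approached as far as the arm can. A call with a gripper value outside its range is refused whole. The fingers move at their own pace and stop on an object; FORCE is the grip in N (left out, the last holds). Time passes only in rows, so rows that repeat a pose let the fingers close. It gives the time, the measured TCP pose, the force and the opening at its end, in the units of the state.
- arm.observe(): the state, without advancing time (a new reading comes with each control period).
- arm.get_image(name): name is "scene" or "top"; returns the picture (400x640x3 uint8, red, green, blue); there is no depth.
- arm.camera_model(name): a dict with "vfov" (degrees; the focal length in pixels is half the picture's height over the tangent of half this angle, whatever the lens; pixels are square), "cx", "cy" (the principal point, pixels), "cam_to_world" (4x4, takes a point from camera to world coordinates). Camera axes: x right, y down, z forward; pixel columns grow to the right and rows downward; lengths in m; the calibration is good to about 2 mm. A picture is of the moment at which its call begins. camera_model takes no time and is no camera call.
- arm.sign_off(): hands the job in, once; it reports no verdict.
The state is a dict: "clock": time; "joints": joint angles; "dq": joint speeds; "joint_efforts": joint torques, N m; "position": TCP position; "ee_rot": TCP orientation; "force": force on the tool from outside, world axes, zero at the start; "ft_torque": the same for the moment, N m; "width": opening from 0.0 (shut) to 1.0 (fully open).
Only numpy, scipy, OpenCV 4.12 (cv2) and the standard library are available. Lean on these libraries where they do the work, as an engineer would, in place of code of your own. Each camera call takes 0.05 s, during which the arm holds its last target.

## Working session

There is one attempt and no reset: what is moved stays moved. The work goes in short steps, Python scripts to look and compute and a shell command to move; the robot and the scene stay as the last step left them, time stands still between calls to the robot, and variables do not carry over. Pictures are saved under pics/ and viewed, and the job is handed in when it is done.

```bash
ls; mkdir -p pics; python3 - <<'E'
from cell import arm
import cv2
print(arm.observe())
for n in("scene","top"):
    cv2.imwrite(f"pics/{n}0.png",arm.get_image(n)[:,:,::-1]); print(n,arm.camera_model(n))
E
```

```text
pics
{'clock': 0.0, 'joints': array([ 1.17536949,  0.43522089,  0.02497554,  1.57409145, -0.0115387 ,
        1.13398806, -0.07510888]), 'dq': array([ 0.00101143, -0.00145741,  0.00029521, -0.00134164, -0.00133998,
        0.0009594 ,  0.00018009]), 'joint_efforts': array([ 5.03449410e-04, -6.67849016e+01,  9.84944478e-01, -3.14458215e+01,
       -6.05343212e-02,  4.28984861e-02,  1.79695767e-04]), 'position': array([ 0.18020208, -0.59795903,  0.24294849]), 'ee_rot': array([-3.10650196e+00, -4.58024511e-01,  6.63697829e-04]), 'force': array([ 0.50946142,  0.30572881, -1.38407583]), 'ft_torque': array([-0.00055661,  0.01114908, -0.0321049 ]), 'width': 1.0012973366013673}
scene {'vfov': 47.89980264748841, 'cx': 320.5872280393668, 'cy': 196.53843365118962, 'cam_to_world': array([[-0.67793401, -0.30389233,  0.66936905, -0.24353482],
       [-0.73487428,  0.25648365, -0.62783431,  0.74885471],
       [ 0.01911182, -0.91753234, -0.39720165,  0.55921633],
       [ 0.        ,  0.        ,  0.        ,  1.        ]])}
top {'vfov': 52.093008755292075, 'cx': 326.3159636941354, 'cy': 204.08533253857976, 'cam_to_world': array([[ 1.14570369e-02, -9.95667780e-01,  9.22735492e-02,
         4.93778922e-01],
       [-9.99934137e-01, -1.13457548e-02,  1.73050445e-03,
        -1.27918410e-02],
       [-6.76094465e-04, -9.22872983e-02, -9.95732192e-01,
         1.14089696e+00],
       [ 0.00000000e+00,  0.00000000e+00,  0.00000000e+00,
         1.00000000e+00]])}
```

View pics/scene0.png

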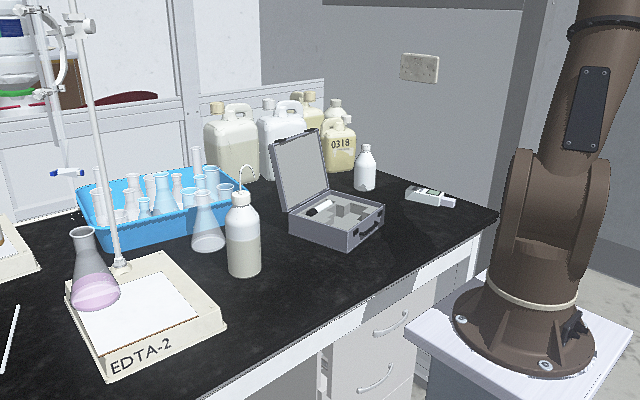

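View pics/top0.png

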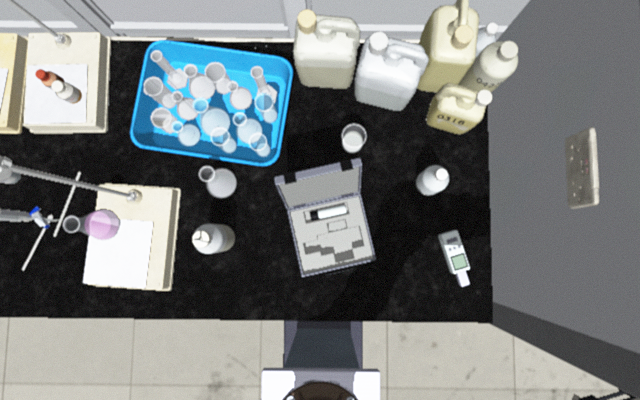

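```bash
cat > h.py <<'E'
import numpy as np, cv2
from cell import arm
def K(n):
    m=arm.camera_model(n); f=200/np.tan(np.radians(m["vfov"]/2)); return f,m["cx"],m["cy"],np.array(m["cam_to_world"])
def ray(n,u,v):
    f,cx,cy,T=K(n); d=T[:3,:3]@np.array([(u-cx)/f,(v-cy)/f,1]); return T[:3,3],d
def onz(n,u,v,z):
    o,d=ray(n,u,v); return o+d*(z-o[2])/d[2]
def proj(n,p):
    f,cx,cy,T=K(n); q=T[:3,:3].T@(np.array(p)-T[:3,3]); return np.array([cx+f*q[0]/q[2],cy+f*q[1]/q[2]])
def tri(u1,v1,u2,v2):
    o1,d1=ray("top",u1,v1);o2,d2=ray("scene",u2,v2)
    s,_,_,_=np.linalg.lstsq(np.c_[d1,-d2],o2-o1,rcond=None)
    a=o1+d1*s[0];b=o2+d2*s[1];return (a+b)/2,np.linalg.norm(a-b)
E
python3 - <<'E'
import cv2,numpy as np
t=cv2.imread("pics/top0.png");s=cv2.imread("pics/scene0.png")
cv2.imwrite("pics/a.png",cv2.resize(t[150:285,265:385],None,fx=4.4,fy=4.4,interpolation=2)); print(0)
cv2.imwrite("pics/b.png",cv2.resize(t[220:295,420:500],None,fx=7,fy=7,interpolation=2))
cv2.imwrite("pics/c.png",cv2.resize(s[120:260,260:470],None,fx=3.8,fy=3.8,interpolation=2))
E
```

```text
0
```

View pics/a.png

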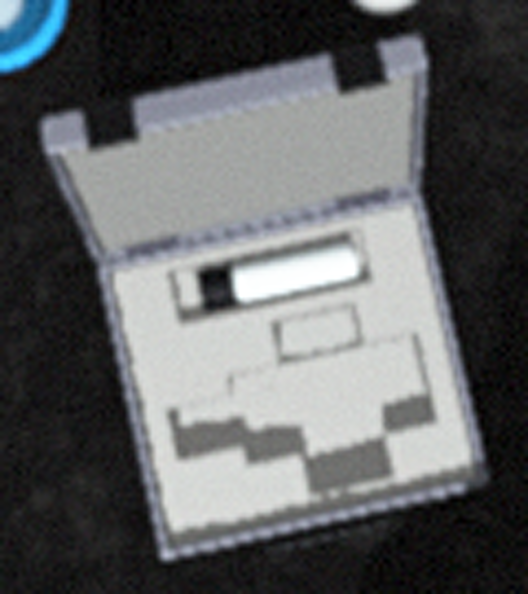

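View pics/b.png

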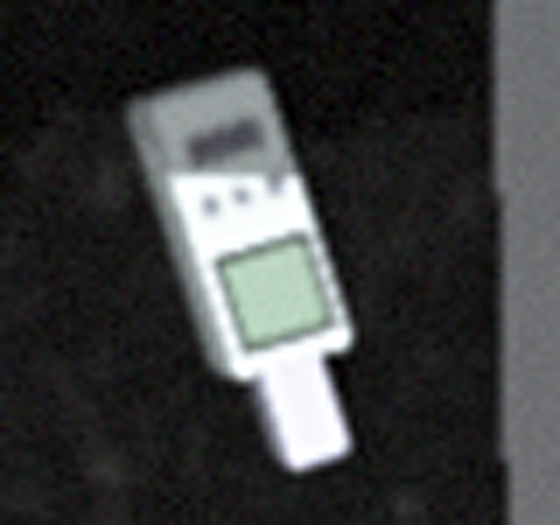

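View pics/c.png

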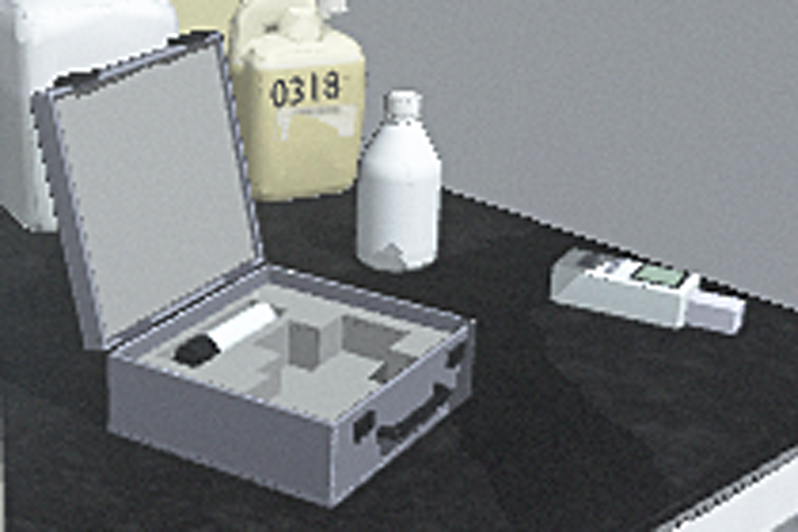

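```bash
python3 - <<'E'
from h import *
def B(x,y):return ((x+.5)/7-.5+420,(y+.5)/7-.5+220)
def A(x,y):return ((x+.5)/4.4-.5+265,(y+.5)/4.4-.5+150)
def C(x,y):return ((x+.5)/3.8-.5+260,(y+.5)/3.8-.5+120)
P={k:onz("top",*B(*v),.034) for k,v in dict(fl=(152,100),fr=(266,70),nr=(353,345),nl=(238,380)).items()}
P['pt']=onz("top",*B(322,464),.025);P['pb1']=onz("top",*B(260,372),.025);P['pb2']=onz("top",*B(332,358),.025)
for k,v in P.items():print(k,v.round(4))
c=sum(P[k] for k in('fl','fr','nr','nl'))/4
print('sizes',[np.linalg.norm(P[a]-P[b]).round(4) for a,b in(('fl','fr'),('nl','nr'),('fl','nl'),('fr','nr'))])
d=(P['nl']+P['nr']-P['fl']-P['fr']);print('c',c,'yaw of +y',np.degrees(np.arctan2(d[1],d[0])),'probe dist',np.linalg.norm((P['pt']-c)[:2]),np.degrees(np.arctan2(*(P['pt']-c)[1::-1])))
Q={k:onz("top",*A(*v),.06) for k,v in dict(fl=(163,560),fr=(487,487),hr=(416,195),hl=(103,265)).items()}
for k,v in Q.items():print(k,v.round(4))
print('sizes',[np.linalg.norm(Q[a]-Q[b]).round(4) for a,b in(('fl','fr'),('hl','hr'),('fl','hl'),('fr','hr'))])
cc=sum(Q.values())/4
yx=Q['fl']+Q['hl']-Q['fr']-Q['hr'];xx=Q['hl']+Q['hr']-Q['fl']-Q['fr']
print('case',cc,'x yaw',np.degrees(np.arctan2(yx[1],yx[0]))-90,np.degrees(np.arctan2(xx[1],xx[0])))
# bay corners check: (172,460)?? foam top .046
# scene check meter & case
for n,p in dict(fl=C(331,505),fr=C(472,320)).items():print(n,np.round(p,1))
for k,v in Q.items():print('scene',k,proj("scene",v).round(1))
print('scene obs front-left rim',C(333,425),'fr',C(473,322))
print('meter nl scene',proj("scene",P['nl']),'obs',C(686,295),'pt',proj("scene",P['pt']),C(730,300))
# lid edge outer/inner corners triangulate
print('lid L',tri(*A(45,120),*C(40,95)),'R',tri(*A(422,42),*C(218,35)))
# wall edges
for uv in((493,320),(640,370),(492,60)):print('z0',onz("top",*uv,0).round(3))
# white bottle, wash bottle
E
```

```text
fl [ 0.5192 -0.3219  0.034 ]
fr [ 0.5313 -0.3661  0.034 ]
nr [ 0.4266 -0.3974  0.034 ]
nl [ 0.4129 -0.3532  0.034 ]
pt [ 0.3807 -0.3877  0.025 ]
pb1 [ 0.4154 -0.3645  0.025 ]
pb2 [ 0.421  -0.3924  0.025 ]
sizes [np.float64(0.0457), np.float64(0.0463), np.float64(0.1108), np.float64(0.1092)]
c [ 0.47251094 -0.35966619  0.034     ] yaw of +y -163.4615135513177 probe dist 0.09598843045168295 -163.0177649757103
fl [0.4024 0.0512 0.06  ]
fr [ 0.4476 -0.1409  0.06  ]
hr [ 0.622  -0.0979  0.06  ]
hl [0.5775 0.0904 0.06  ]
sizes [np.float64(0.1974), np.float64(0.1935), np.float64(0.1794), np.float64(0.1797)]
case [ 0.51237551 -0.02429867  0.06      ] x yaw 13.270995782431257 13.214917475283778
fl [346.7 252.5]
fr [383.8 203.8]
scene fl [348.1 231.4]
scene fr [385.5 203.9]
scene hr [329.5 188.9]
scene hl [288.7 211.9]
scene obs front-left rim (347.2631578947369, 231.4736842105263) fr (384.10526315789474, 204.3684210526316)
meter nl scene [439.82666581 196.45477851] obs (440.1578947368421, 197.26315789473685) pt [455.24428244 199.53770175] (451.7368421052632, 198.57894736842104)
lid L (array([0.6367003 , 0.10333435, 0.22920601]), np.float64(0.005274746312313717)) R (array([ 0.67819206, -0.09043585,  0.22875911]), np.float64(0.008551360062128324))
z0 [ 0.287 -0.469  0.   ]
z0 [ 0.16  -0.862  0.   ]
z0 [ 1.024 -0.485  0.   ]
```

Scene: the meter lies right of the case, with its origin at (0.4725, -0.3597) and its probe pointing at −163.3°. The case is at (0.512, -0.024) with yaw 13.2°, so the bay is at (0.4975, -0.048). Measured sizes agree with the given ones to within a few mm. The side wall is at y≈−0.47, so I go round its front edge first. On the way I turn the tool half a turn to keep joint 7 in range.

```bash
python3 -m creep '[[[0,3,0,0,0,8,1],[0,6,0,0,0,16,1],[0,9,0,0,0,24,1],[0,12,0,0,0,32,1],[0,15,0,0,0,40,1]]]' 25; python3 -c "
from cell import arm;print(arm.observe()['joints'].round(2))"
```

```text
clock: 0.6
position: [0.1717, -0.4505, 0.2432]
ee_rot: [-2.767, -1.482, 0.013]
force: [-3.4, -1.5, -0.2]
width: 1.0
[ 1.21  0.21 -0.15  1.9   0.05  1.03  0.46]
```

```bash
python3 -m creep '[[[0,2.5,0,0,0,8,1],[0,5,0,0,0,16,1],[0,7,0,0,0,24,1],[0,9,0,0,0,32,1],[0,11,0,0,0,40,1]]]'; python3 -m creep '[[[0,0,0,0,0,8,1],[1,2,0,0,0,16,1],[2,3,0,0,0,24,1],[3,4,0,0,0,32,1],[4,4,0,0,0,40,1]]]'; python3 -c "
from cell import arm;print(arm.observe()['joints'].round(2))"
```

```text
clock: 1.1
position: [0.1801, -0.3374, 0.2435]
ee_rot: [-2.079, -2.354, -0.0]
force: [0.2, 0.3, 0.7]
width: 0.998
clock: 1.6
position: [0.2205, -0.2971, 0.2436]
ee_rot: [-1.147, -2.924, -0.0]
force: [-0.8, -1.1, -0.4]
width: 1.001
[ 1.17  0.04 -0.38  2.11  0.02  1.    1.6 ]
```

```bash
python3 -m creep '[[[3,0,0,0,0,8,1],[6,0,0,0,0,16,1],[9,0,0,0,0,24,1],[12,0,0,0,0,32,1],[15,0,0,0,0,40,1]]]'; python3 -m creep '[[[3,0,0,0,0,8,1],[6,0,0,0,0,16,1],[9,0,0,0,0,20,1],[10,0,0,0,0,20,1],[10,0,0,0,0,20,1]]]'; python3 -c "
from cell import arm
from scipy.spatial.transform import Rotation as R
s=arm.observe();print(s['joints'].round(2),s['position'].round(4));print(R.from_rotvec(s['ee_rot']).as_matrix().round(3))"
```

```text
clock: 2.1
position: [0.3713, -0.2982, 0.2435]
ee_rot: [-0.08, -3.14, -0.0]
force: [-0.0, -0.0, 0.8]
width: 0.998
clock: 2.6
position: [0.4712, -0.2978, 0.2431]
ee_rot: [0.458, -3.108, -0.002]
force: [0.1, 0.6, -0.1]
width: 1.0
[ 0.9   0.39 -0.59  1.7   0.24  1.12  2.11] [ 0.4712 -0.2978  0.2431]
[[-0.957 -0.289 -0.   ]
 [-0.289  0.957  0.001]
 [-0.     0.001 -1.   ]]
```

```bash
python3 -m creep '[[[0,-2,-3,0,0,0,1],[-0.1,-4,-6.5,0,0,0,1],[-0.1,-5.4,-10,0,0,0,1],[-0.1,-5.4,-13,0,0,0,1],[-0.1,-5.4,-14,0,0,0,1]]]';python3 - <<'E'
from h import *
t=arm.get_image("top")[:,:,::-1];s=arm.get_image("scene")[:,:,::-1]
cv2.imwrite("pics/d.png",np.hstack([cv2.resize(t[180:330,400:520],None,fx=3.2,fy=3.2),cv2.resize(s[120:270,380:500],None,fx=3.2,fy=3.2)]))
print(arm.observe()['position'])
E
```

```text
clock: 3.1
position: [0.4658, -0.3524, 0.1008]
ee_rot: [0.453, -3.104, -0.005]
force: [0.3, -0.1, -0.5]
width: 1.002
[ 0.46769033 -0.35195236  0.10287466]
```

View pics/d.png

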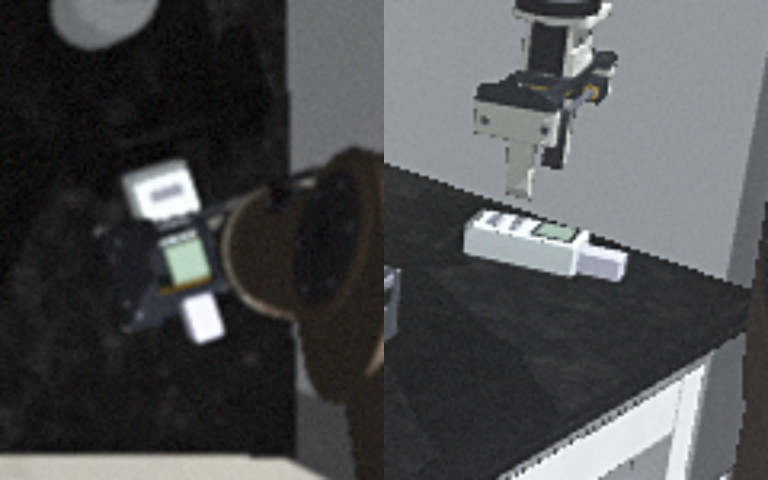

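The gripper is straddling the meter, clear of the wall, so I descend.

```bash
python3 -m creep '[[[0,0,-2,0,0,0,1],[0,0,-4,0,0,0,1],[0,0,-5.5,0,0,0,1],[0,0,-6.8,0,0,0,1],[0,0,-7.4,0,0,0,1]]]'; python3 -m creep '[[[0,0,-0.4,0,0,0,1],[0,0,-0.6,0,0,0,1],[0,0,-0.6,0,0,0,1]]]'
```

```text
clock: 3.7
position: [0.4693, -0.3524, 0.0294]
ee_rot: [0.458, -3.108, -0.0]
force: [0.1, 0.4, -0.4]
width: 1.002
clock: 4.0
position: [0.4696, -0.3525, 0.024]
ee_rot: [-0.458, 3.108, -0.0]
force: [0.3, 1.0, 0.4]
width: 1.001
```

```bash
python3 -m creep '[[[0,0,-0.1,0,0,0,0.2],[0,0,-0.1,0,0,0,0.1],[0,0,-0.1,0,0,0,0],[0,0,-0.1,0,0,0,-0.2],[0,0,-0.1,0,0,0,-0.4]]]' 25; python3 -m creep '[[[0,0,0,0,0,0,-0.6],[0,0,0,0,0,0,-0.6],[0,0,0,0,0,0,-0.6]]]' 25; python3 - <<'E'
from h import *
t=arm.get_image("top")[:,:,::-1];s=arm.get_image("scene")[:,:,::-1]
cv2.imwrite("pics/e.png",np.hstack([cv2.resize(t[180:330,400:520],None,fx=3.2,fy=3.2),cv2.resize(s[120:270,380:500],None,fx=3.2,fy=3.2)]))
E
```

```text
clock: 4.5
position: [0.4695, -0.3527, 0.0229]
ee_rot: [-0.458, 3.108, -0.001]
force: [1.0, -1.6, -0.3]
width: 0.612
clock: 4.8
position: [0.4695, -0.3527, 0.0229]
ee_rot: [-0.458, 3.108, -0.001]
force: [0.3, -0.9, 0.5]
width: 0.52
```

View pics/e.png

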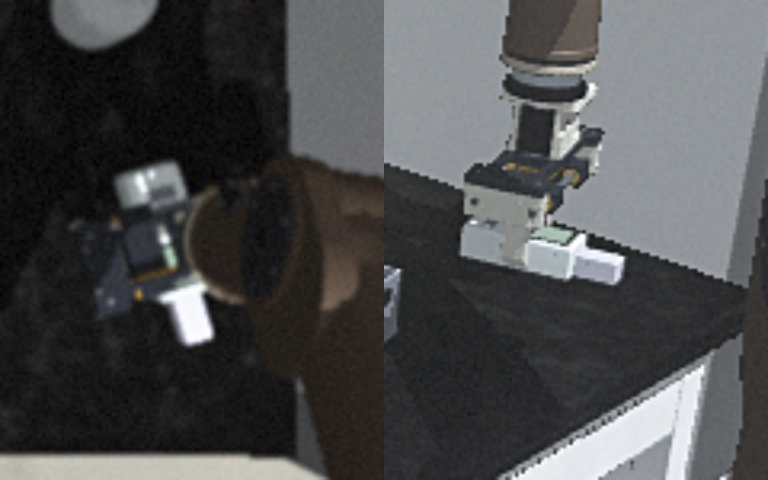

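```bash
python3 -m creep '[[[0,0,1,0,0,0,-0.6],[0,0,3,0,0,0,-0.6],[0,0,6,0,0,0,-0.6],[0,0,10,0,0,0,-0.6],[0,0,14,0,0,0,-0.6]]]'; python3 -m creep '[[[0,2,2,0,0,-6,-0.6],[0,4,3.7,0,0,-14,-0.6],[0.5,7,3.7,0,0,-22,-0.6],[0.8,10,3.7,0,0,-30,-0.6],[1,13,3.7,0,0,-38,-0.6]]]';python3 -m creep '[[[0.3,3,0,0,0,-8,-0.6],[0.6,6,0,0,0,-16,-0.6],[1,9,0,0,0,-24,-0.6],[1.4,12,0,0,0,-32,-0.6],[1.8,15,0,0,0,-40,-0.6]]]';python3 -m creep '[[[0,1.2,0,0,0,-8,-0.6],[0,2.4,0,0,0,-15.5,-0.6],[0,2.4,0,0,0,-15.5,-0.6],[0,2.4,0,0,0,-15.5,-0.6]]]'; python3 - <<'E'
from h import *
from scipy.spatial.transform import Rotation as R
t=arm.get_image("top")[:,:,::-1];s=arm.get_image("scene")[:,:,::-1]
cv2.imwrite("pics/f.png",np.hstack([cv2.resize(t[150:285,265:385],None,fx=3.3,fy=3.3),cv2.resize(s[105:240,270:390],None,fx=3.3,fy=3.3)]))
q=arm.observe();print(q['position'],q['width'],q['joints'].round(2),R.from_rotvec(q['ee_rot']).as_matrix().round(3))
E
```

```text
clock: 5.4
position: [0.4688, -0.3515, 0.1642]
ee_rot: [0.459, -3.107, -0.003]
force: [1.3, -1.3, -1.1]
width: 0.518
clock: 5.9
position: [0.4791, -0.2207, 0.2003]
ee_rot: [-0.587, -3.086, -0.001]
force: [-0.3, 0.0, -1.7]
width: 0.517
clock: 6.4
position: [0.4968, -0.0707, 0.2001]
ee_rot: [-1.607, -2.699, -0.0]
force: [0.5, -0.1, -1.2]
width: 0.521
clock: 6.8
position: [0.4971, -0.0484, 0.1999]
ee_rot: [-1.944, -2.468, 0.0]
force: [0.5, -0.9, -1.3]
width: 0.523
[ 0.49714804 -0.04928148  0.19981969] 0.5164601503294788 [ 0.25  0.3  -0.32  1.91  0.12  0.95  0.11] [[-0.232  0.973 -0.   ]
 [ 0.973  0.232 -0.   ]
 [-0.    -0.    -1.   ]]
```

View pics/f.png

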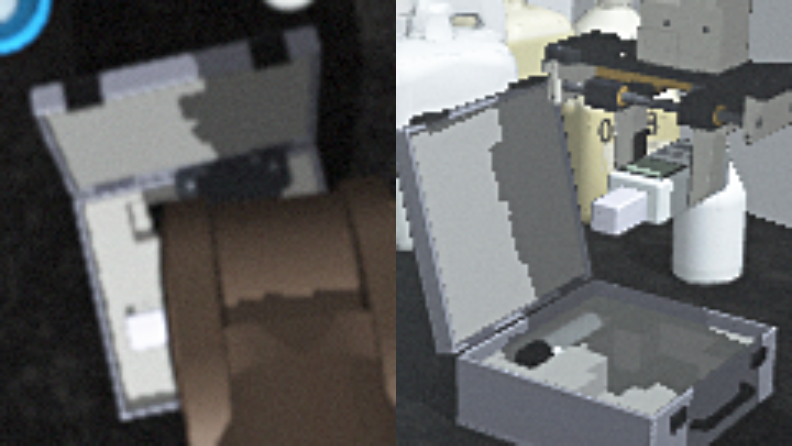

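```bash
python3 - <<'E'
from h import *
a=np.radians(13.24);X=np.array([np.cos(a),np.sin(a),0]);Y=np.array([-np.sin(a),np.cos(a),0])
c=np.array([.5124,-.0243,0]);b=c-.02*X-.02*Y
def A(p):return ((p-[265,150]+.5)*4.4-.5).round(0)
def C(p):return ((p-[260,120]+.5)*3.8-.5).round(0)
for n,(x,y) in dict(backright=(28,-59),frontright=(-28,-59),backstep=(28,59),backstep2=(16,59),probeback=(16,99),probefront=(-16,99),notchbr=(54,-26),notchbl=(54,26),notchfr=(-54,-26),notchfl=(-54,26)).items():
    p=b+X*x/1e3+Y*y/1e3+[0,0,.046]; print(n,A(proj("top",p)),C(proj("scene",p)))
for n,(x,y) in dict(vb=(0,0)).items(): pass
# meter edges now: predicted probe tip top face centre, in scene f crop
tcp=np.array([.4971,-.0492,.1998]); o=tcp-[0,0,.0229]
a=np.radians(13.4);X=np.array([np.cos(a),np.sin(a),0]);Y=np.array([-np.sin(a),np.cos(a),0])
for n,(x,y,z) in dict(tl=(12,95,25),tr=(-12,95,25),bl=(12,95,0),br=(-12,95,0)).items():
    p=proj("scene",o+(X*x+Y*y)/1e3+[0,0,z/1e3]);pt=proj("top",o+(X*x+Y*y)/1e3+[0,0,z/1e3])
    print(n,((p-[270,105]+.5)*3.3-.5+[396,0]).round(0),((pt-[265,150]+.5)*3.3-.5).round(0))
E
```

```text
backright [416. 335.] [345. 314.]
frontright [437. 425.] [412. 333.]
backstep [226. 377.] [257. 370.]
backstep2 [231. 396.] [272. 375.]
probeback [166. 411.] [239. 397.]
probefront [177. 463.] [280. 410.]
notchbr [354. 305.] [291. 320.]
notchbl [270. 323.] [252. 344.]
notchfr [393. 479.] [422. 358.]
notchfl [309. 498.] [386. 385.]
tl [584. 200.] [119. 314.]
tr [612. 207.] [127. 348.]
bl [583. 233.] [122. 314.]
br [611. 240.] [129. 347.]
```

```bash
python3 - <<'E'
import cv2
t=cv2.imread("pics/top0.png")
cv2.imwrite("pics/g.png",cv2.convertScaleAbs(cv2.resize(t[215:270,295:375],None,fx=10,fy=10,interpolation=2),alpha=1,beta=0))
E
```

```text
(no output)
```

View pics/g.png

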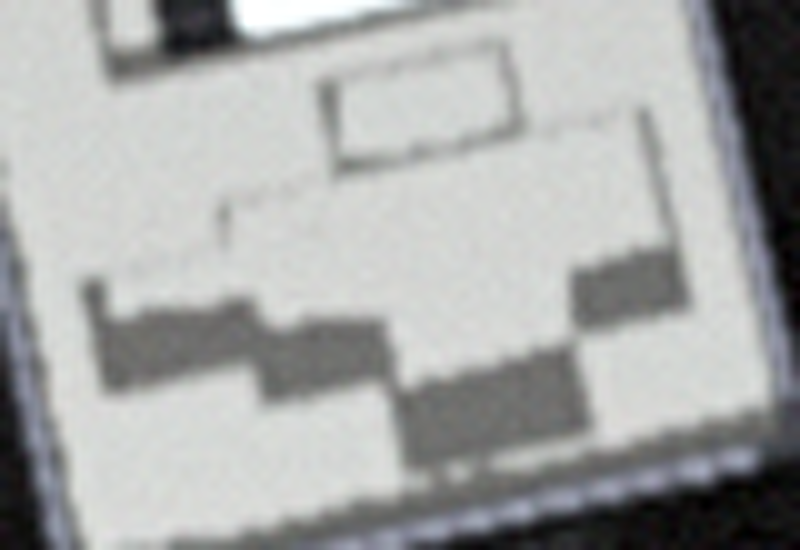

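The bay edges confirm the case pose to about 1 mm in x. The probe tip seems a few mm further toward −y than predicted, so I'll check that more closely.

```bash
python3 - <<'E'
from h import *
t=arm.get_image("top")[:,:,::-1];s=arm.get_image("scene")[:,:,::-1]
cv2.imwrite("pics/i.png",np.hstack([cv2.resize(t[235:265,290:330],None,fx=10,fy=10,interpolation=2),cv2.resize(s[145:175,320:360],None,fx=10,fy=10,interpolation=2)]))
q=arm.observe();print(q['position'])
E
```

```text
[ 0.49723037 -0.0493467   0.19974543]
```

View pics/i.png

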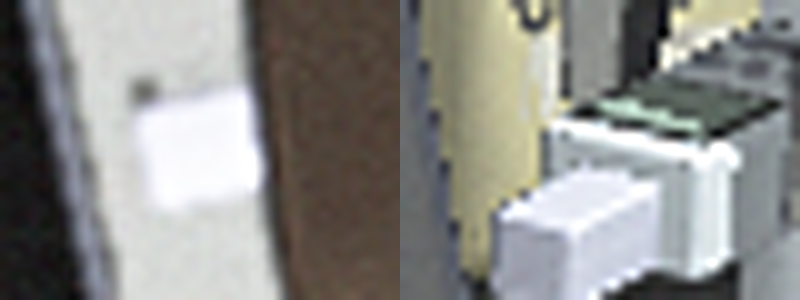

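```bash
python3 - <<'E'
from h import *
q=arm.observe()['position']
for n,s in(("back",(303.05,245.05,329.05,166.05)),("front",(305.05,255.75,336.7,168.5))):
    p,e=tri(*s);print(n,p.round(4),e.round(4)); print(' plane',onz("top",*s[:2],.2017).round(4))
    X=np.array([.973,.232,0]);Y=np.array([-.232,.973,0]);d=p-q;print('in tool: x',d@X,'y',d@Y,'z',d[2])
E
```

```text
back [0.4856 0.0404 0.1991] 0.0017
 plane [0.4863 0.0409 0.2017]
in tool: x 0.009554283232582103 y 0.0900549554525493 z -0.0006068210096439042
front [0.4622 0.0363 0.1984] 0.0006
 plane [0.4621 0.0359 0.2017]
in tool: x -0.014261426250938233 y 0.09147963976421215 z -0.0013087117636926549
```

```bash
python3 -m creep '[[[0.1,0.2,-2,0,0,0,-0.6],[0.2,0.5,-5,0,0,0,-0.6],[0.2,0.5,-8,0,0,0,-0.6],[0.2,0.5,-10.5,0,0,0,-0.6],[0.2,0.5,-10.5,0,0,0,-0.6]]]'
python3 - <<'E'
from h import *
t=arm.get_image("top")[:,:,::-1];s=arm.get_image("scene")[:,:,::-1]
cv2.imwrite("pics/j.png",np.hstack([cv2.resize(t[230:265,290:330],None,fx=10,fy=10,interpolation=2),cv2.resize(s[180:215,310:350],None,fx=10,fy=10,interpolation=2)]))
cv2.imwrite("pics/k.png",cv2.resize(s[100:260,260:420],None,fx=3.7,fy=3.7,interpolation=2))
q=arm.observe();print(q['position'])
E
```

```text
clock: 7.5
position: [0.4971, -0.0441, 0.092]
ee_rot: [-1.947, -2.46, 0.005]
force: [-0.5, 0.8, -0.9]
width: 0.521
[ 0.49934908 -0.04376426  0.09499009]
```

View pics/j.png

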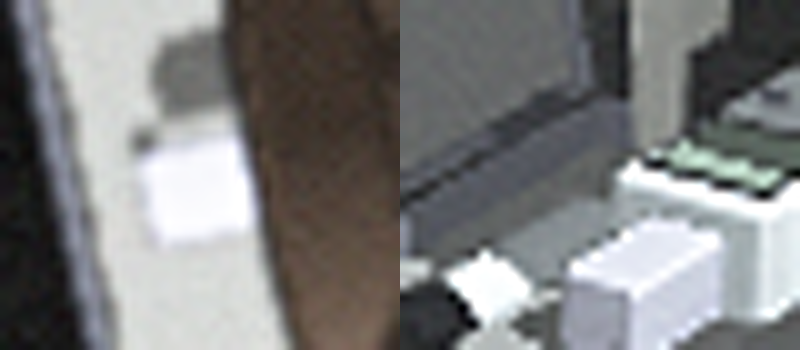

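View pics/k.png

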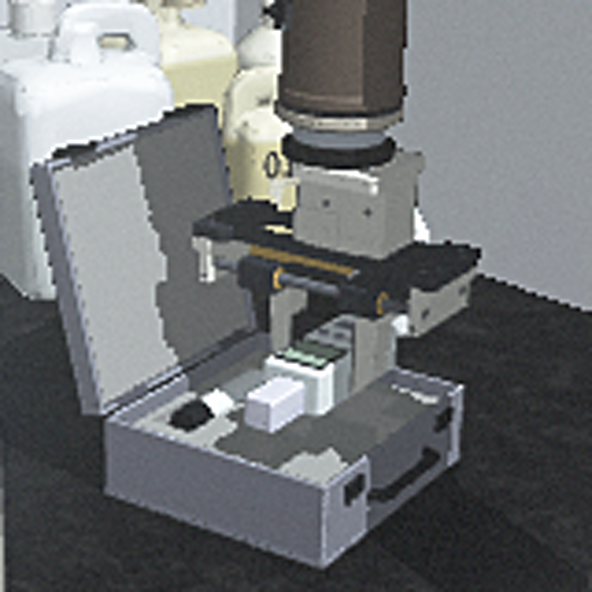

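```bash
python3 - <<'E'
from h import *
q=arm.observe()['position']
X=np.array([.973,.230,0]);Y=np.array([-.230,.973,0]);L=[];bay=np.array([.4985,-.0484,0])
for n,s in(("back",(303.25,244.05,326.05,206.35)),("front",(305.55,254.05,332.55,208.55))):
    p,e=tri(*s);L.append(onz("top",*s[:2],q[2]-.0229+.025));print(n,p.round(4),e.round(4),L[-1].round(4))
for n,c in(("tri",None),):
    m=(L[0]+L[1])/2;o=m-.095*Y;d=o-bay;print('origin',o,'err x,y case (mm)',1e3*d@X,1e3*d@Y,'tcp err',1e3*(q-bay)@X,1e3*(q-bay)@Y)
    w=L[0]-L[1];print(np.degrees(np.arctan2(w[1],w[0])),np.linalg.norm(w))
# observed bay probe end
B=[onz("top",303.0,243.0,.046),onz("top",305.05,253.55,.046)];m2=(B[0]+B[1])/2
print('probe end gap along y, x (expect 4,0):',1e3*(m2-m)@Y,1e3*(m2-m)@X)
E
```

```text
back [0.4872 0.0458 0.0943] 0.0022 [0.488  0.0464 0.0971]
front [0.4641 0.0416 0.095 ] 0.0038 [0.4628 0.0402 0.0971]
origin [ 0.49722955 -0.04914737  0.09709009] err x,y case (mm) -1.4080429418677554 -0.4349846834086191 tcp err 1.8923711917436419 4.315283102727914
13.951706828123887 0.025905603139895025
probe end gap along y, x (expect 4,0): 3.411983152805542 1.9769983682646173
```

```bash
python3 -m creep '[[[0,0,-1,0,0,0,-0.6],[0,0,-2,0,0,0,-0.6],[0,0,-2.5,0,0,0,-0.6],[0,0,-3,0,0,0,-0.6],[0,0,-3,0,0,0,-0.6]]]';  python3 -m creep '[[[0,0,-0.4,0,0,0,-0.6],[0,0,-0.8,0,0,0,-0.6],[0,0,-1.2,0,0,0,-0.6],[0,0,-1.5,0,0,0,-0.6],[0,0,-1.5,0,0,0,-0.6]]]'
```

```text
clock: 8.1
position: [0.499, -0.0434, 0.0641]
ee_rot: [-1.949, -2.463, 0.001]
force: [0.2, 0.4, -1.7]
width: 0.52
clock: 8.6
position: [0.4991, -0.0434, 0.0493]
ee_rot: [-1.949, -2.463, 0.001]
force: [-0.1, -0.6, -1.1]
width: 0.523
```

```bash
python3 -m creep '[[[0,0,-0.3,0,0,0,-0.6],[0,0,-0.6,0,0,0,-0.6],[0,0,-0.7,0,0,0,-0.6],[0,0,-0.8,0,0,0,-0.6],[0,0,-0.8,0,0,0,-0.6]]]';  python3 -m creep '[[[0,0,-0.1,0,0,0,-0.6],[0,0,-0.15,0,0,0,-0.6],[0,0,-0.2,0,0,0,-0.6],[0,0,-0.2,0,0,0,-0.6]]]'
```

```text
clock: 9.1
position: [0.4994, -0.0434, 0.0417]
ee_rot: [-1.95, -2.463, 0.0]
force: [0.2, -0.2, -0.5]
width: 0.517
clock: 9.5
position: [0.4994, -0.0434, 0.0397]
ee_rot: [1.95, 2.463, 0.0]
force: [-0.1, 0.5, -2.2]
width: 0.524
```

```bash
python3 -m creep '[[[0,0,-0.05,0,0,0,-0.6],[0,0,-0.1,0,0,0,-0.6],[0,0,-0.15,0,0,0,-0.6],[0,0,-0.15,0,0,0,-0.6]]]'
```

```text
clock: 9.9
position: [0.4994, -0.0434, 0.0388]
ee_rot: [1.95, 2.463, -0.0]
force: [-3.3, -0.1, 9.2]
width: 0.519
```

```bash
python3 -m creep '[[[0,0,0.05,0,0,0,0.1],[0,0,0.05,0,0,0,0.2],[0,0,0.05,0,0,0,0.24],[0,0,0.05,0,0,0,0.24],[0,0,0.05,0,0,0,0.24]]]';python3 -m creep '[[[0,0,0.3,0,0,0,0.24],[0,0,1,0,0,0,0.24],[0,0,2,0,0,0,0.24],[0,0,3.5,0,0,0,0.24],[0,0,5,0,0,0,0.24]]]'
```

```text
clock: 10.4
position: [0.4994, -0.0434, 0.0387]
ee_rot: [-1.95, -2.463, -0.0]
force: [-0.6, -0.2, 0.5]
width: 0.619
clock: 10.9
position: [0.4994, -0.0434, 0.09]
ee_rot: [1.95, 2.463, 0.0]
force: [0.0, -0.6, 0.7]
width: 0.62
```

Released cleanly. I raise the arm and back off toward the robot to look.

```bash
python3 -m creep '[[[0,0,4,0,0,0,0],[0,0,8,0,0,0,-0.5],[0,-4,12,0,0,0,-1],[0,-8,16,0,0,0,-1],[0,-12,20,0,0,0,-1]]]';python3 -m creep '[[[0,-4,0,0,0,0,-1],[0,-8,0,0,0,0,-1],[0,-8,0,0,0,0,-1]]]'; python3 - <<'E'
from h import *
t=arm.get_image("top")[:,:,::-1];s=arm.get_image("scene")[:,:,::-1]
cv2.imwrite("pics/l.png",np.hstack([cv2.resize(t[150:285,265:385],None,fx=3.3,fy=3.3,interpolation=2),cv2.resize(s[125:260,270:390],None,fx=3.3,fy=3.3,interpolation=2)]))
cv2.imwrite("pics/l2.png",t)
E
```

```text
clock: 11.4
position: [0.4989, -0.1504, 0.2776]
ee_rot: [1.948, 2.463, 0.001]
force: [1.8, -0.9, -0.5]
width: 0.233
clock: 11.7
position: [0.4979, -0.236, 0.2758]
ee_rot: [1.958, 2.453, -0.003]
force: [-0.5, -0.1, -1.1]
width: 0.012
```

View pics/l.png

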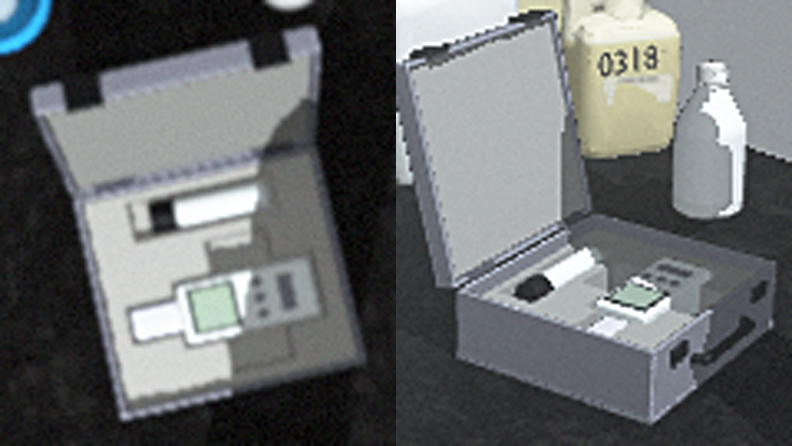

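View pics/l2.png

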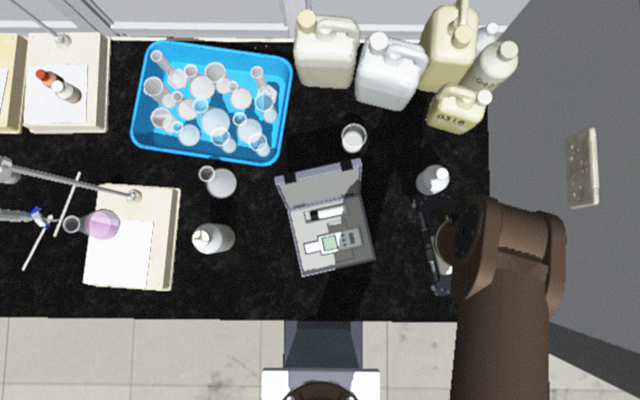

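The meter sits flat in its bay with the screen up and the probe in the narrow end; nothing else has moved. Next is the lid, at about 1.78 rad. I go behind it with the jaws shut, turned 90° so the gripper is narrow along the closing direction.

```bash
python3 -c "
from h import *
for z in(0,.1,.25):print(onz('top',385,108,z).round(3),onz('top',330,88,z).round(3),onz('top',460,132,z).round(3))
print(onz('top',353,130,.08),arm.observe()['joints'].round(2))"
python3 -m creep '[[[3,1,1,0,0,8,-1],[6,2,2,0,0,16,-1],[9,3,2,0,0,24,-1],[12,4,2,0,0,32,-1],[15,5,2,0,0,40,-1]]]';python3 -m creep '[[[2,3,0,0,0,8,-1],[4,6,0,0,0,16,-1],[5.5,9,0,0,0,24,-1],[5.5,12,0,0,0,32,-1],[5.5,15,0,0,0,40,-1]]]';python3 -m creep '[[[0,3,0,0,0,8,-1],[0,6,0,0,0,10,-1],[0,6,0,0,0,10,-1]]]'; python3 -c "
from cell import arm;print(arm.observe()['joints'].round(2))"
```

```text
[ 0.878 -0.176  0.   ] [ 0.935 -0.018  0.   ] [ 0.81  -0.389  0.   ]
[ 0.844 -0.161  0.1  ] [ 0.896 -0.017  0.1  ] [ 0.782 -0.356  0.1  ]
[ 0.793 -0.14   0.25 ] [ 0.838 -0.017  0.25 ] [ 0.741 -0.306  0.25 ]
[ 0.78989672 -0.07934371  0.08      ] [ 0.52  0.3  -0.24  1.7   0.08  1.15  0.49]
clock: 12.3
position: [0.6505, -0.1768, 0.2956]
ee_rot: [0.978, 2.985, 0.002]
force: [0.5, -0.2, 0.2]
width: 0.005
clock: 12.8
position: [0.7041, -0.0258, 0.2951]
ee_rot: [0.103, -3.14, -0.002]
force: [0.5, 0.5, -0.2]
width: 0.003
clock: 13.1
position: [0.7028, 0.0391, 0.2957]
ee_rot: [-0.38, 3.118, 0.008]
force: [-0.0, 0.3, 0.0]
width: 0.006
[ 0.2   0.61 -0.59  1.23  0.32  1.39  1.45]
```

```bash
python3 -m creep '[[[0,-1,-1,0,0,0,-1],[0,-2,-3,0,0,0,-1],[0,-2,-5,0,0,0,-1],[0,-2,-7,0,0,0,-1],[0,-2,-7.4,0,0,0,-1]]]'; python3 - <<'E'
from h import *
s=arm.get_image("scene")[:,:,::-1]
cv2.imwrite("pics/m.png",cv2.resize(s[80:260,240:400],None,fx=3.3,fy=3.3,interpolation=2))
print(arm.observe()['position'])
E
```

```text
clock: 13.6
position: [0.7028, 0.008, 0.2176]
ee_rot: [0.359, -3.116, 0.002]
force: [-0.4, -0.4, -0.0]
width: 0.003
[0.70322083 0.0085204  0.21849317]
```

View pics/m.png

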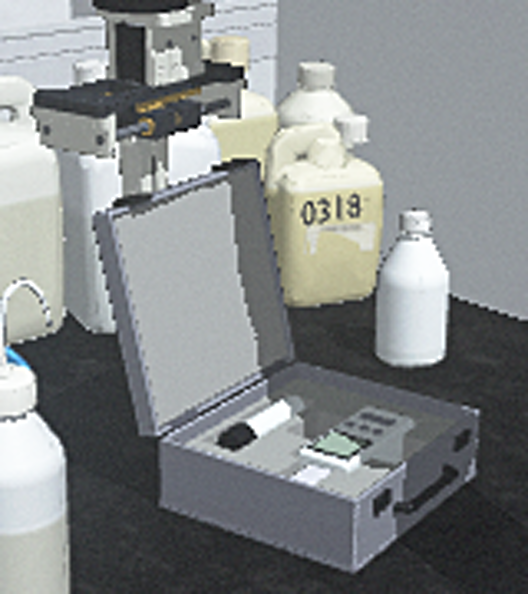

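```bash
python3 -m creep '[[[-1.2,-0.3,0,0,0,0,-1],[-2.4,-0.6,0.2,0,0,0,-1],[-3.4,-0.8,0.5,0,0,0,-1],[-4.4,-1.0,0.8,0,0,0,-1],[-5.4,-1.3,1.0,0,0,0,-1]]]'; python3 -m creep '[[[-1,-0.2,0.2,0,0,0,-1],[-1.8,-0.4,0.4,0,0,0,-1],[-1.8,-0.4,0.4,0,0,0,-1]]]'; python3 - <<'E'
from h import *
s=arm.get_image("scene")[:,:,::-1]
cv2.imwrite("pics/n.png",cv2.resize(s[80:260,240:400],None,fx=3.3,fy=3.3,interpolation=2))
print(arm.observe()['position'])
E
```

```text
clock: 14.15
position: [0.6505, -0.0026, 0.2321]
ee_rot: [-0.362, 3.118, -0.0]
force: [2.0, 0.9, 1.2]
width: 0.001
clock: 14.45
position: [0.6312, -0.0068, 0.2352]
ee_rot: [0.363, -3.12, 0.001]
force: [-0.3, -0.4, -0.0]
width: 0.007
[ 0.63161427 -0.00667439  0.2349409 ]
```

View pics/n.png

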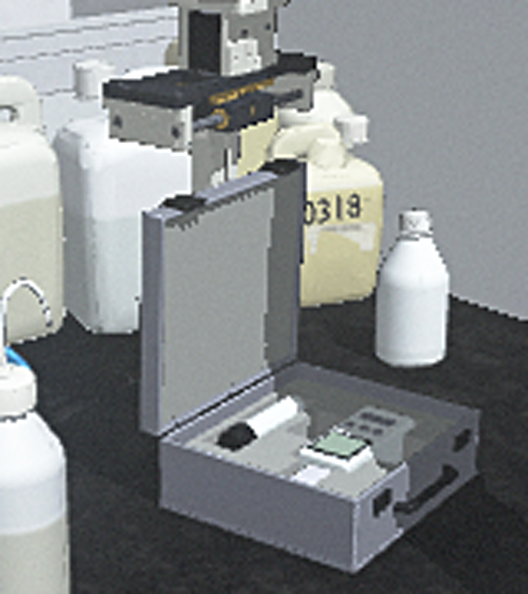

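```bash
python3 -m creep '[[[-1,-0.25,0,0,0,0,-1],[-2,-0.5,-0.1,0,0,0,-1],[-3,-0.7,-0.2,0,0,0,-1],[-4,-0.95,-0.3,0,0,0,-1],[-5,-1.2,-0.5,0,0,0,-1]]]'; python3 -m creep '[[[-1,-0.25,-0.3,0,0,0,-1],[-2,-0.5,-0.6,0,0,0,-1],[-2.9,-0.7,-0.9,0,0,0,-1],[-3.8,-0.9,-1.4,0,0,0,-1],[-4.6,-1.1,-1.9,0,0,0,-1]]]'; python3 - <<'E'
from h import *
s=arm.get_image("scene")[:,:,::-1]
cv2.imwrite("pics/o.png",cv2.resize(s[80:260,240:400],None,fx=3.3,fy=3.3,interpolation=2))
print(arm.observe()['position'])
E
```

```text
clock: 15.0
position: [0.5813, -0.0186, 0.2296]
ee_rot: [0.363, -3.12, -0.0]
force: [1.2, 1.0, -0.1]
width: 0.002
clock: 15.5
position: [0.5355, -0.0299, 0.2104]
ee_rot: [0.363, -3.12, 0.0]
force: [0.5, -0.1, 1.4]
width: 0.003
[ 0.53391308 -0.03028649  0.20950224]
```

View pics/o.png

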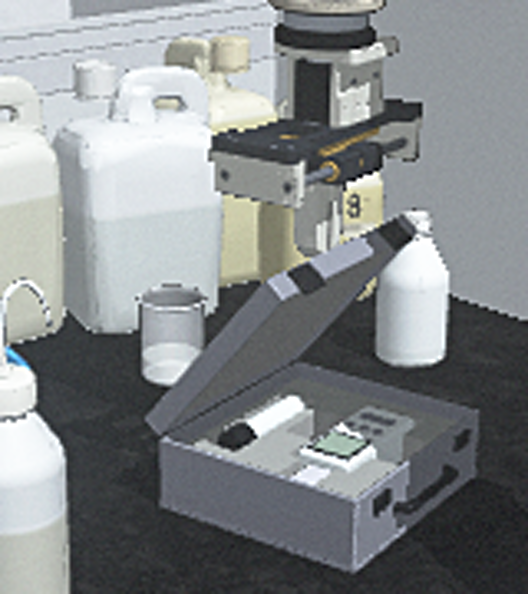

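```bash
python3 -m creep '[[[-0.8,-0.2,-0.5,0,0,0,-1],[-1.6,-0.35,-1.0,0,0,0,-1],[-2.3,-0.5,-1.7,0,0,0,-1],[-3,-0.7,-2.4,0,0,0,-1],[-3.7,-0.85,-3.1,0,0,0,-1]]]'; python3 -m creep '[[[-0.7,-0.15,-0.8,0,0,0,-1],[-1.2,-0.3,-1.6,0,0,0,-1],[-1.7,-0.4,-2.5,0,0,0,-1],[-2.2,-0.5,-3.4,0,0,0,-1],[-2.7,-0.6,-4.3,0,0,0,-1]]]';  python3 -m creep '[[[-0.2,-0.05,-0.8,0,0,0,-1],[-0.4,-0.1,-1.4,0,0,0,-1],[-0.6,-0.1,-2.0,0,0,0,-1],[-0.7,-0.2,-2.5,0,0,0,-1],[-0.7,-0.2,-2.7,0,0,0,-1]]]'; python3 - <<'E'
from h import *
s=arm.get_image("scene")[:,:,::-1]
cv2.imwrite("pics/p.png",cv2.resize(s[80:260,240:400],None,fx=3.3,fy=3.3,interpolation=2))
print(arm.observe()['position'])
E
```

```text
clock: 16.05
position: [0.4987, -0.0381, 0.1791]
ee_rot: [0.363, -3.12, -0.0]
force: [1.8, 0.5, -0.2]
width: -0.001
clock: 16.55
position: [0.472, -0.0441, 0.136]
ee_rot: [-0.363, 3.12, 0.0]
force: [-0.0, -0.2, 1.6]
width: 0.006
clock: 17.05
position: [0.4651, -0.046, 0.1093]
ee_rot: [0.363, -3.12, -0.0]
force: [-0.2, -0.3, 1.0]
width: 0.002
[ 0.46513276 -0.04600926  0.10925281]
```

View pics/p.png

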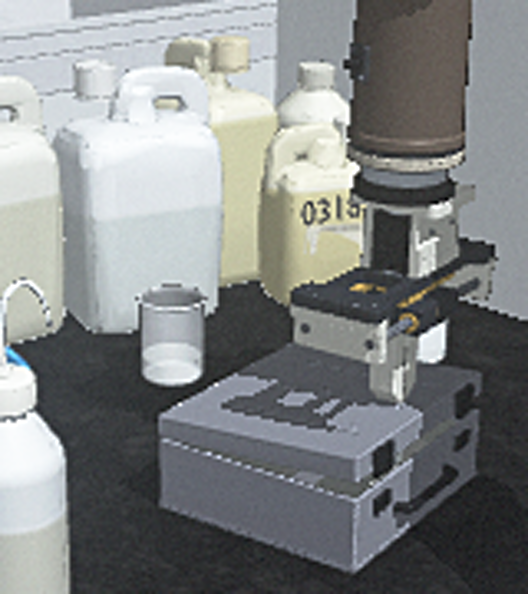

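```bash
python3 -m creep '[[[0,0,-0.4,0,0,0,-1],[0,0,-0.7,0,0,0,-1],[0,0,-1.0,0,0,0,-1],[0,0,-1.2,0,0,0,-1],[0,0,-1.2,0,0,0,-1]]]'; python3 -m creep '[[[0,0,-0.05,0,0,0,-1],[0,0,-0.1,0,0,0,-1],[0,0,-0.1,0,0,0,-1]]]'
```

```text
clock: 17.6
position: [0.4654, -0.046, 0.0976]
ee_rot: [0.363, -3.12, -0.0]
force: [-0.2, 1.5, 0.1]
width: 0.003
clock: 17.9
position: [0.4655, -0.0459, 0.0973]
ee_rot: [-0.363, 3.12, -0.0]
force: [-2.2, -0.1, 6.3]
width: 0.006
```

```bash
python3 -m creep '[[[0,0,-0.1,0,0,0,-1],[0,0,-0.2,0,0,0,-1],[0,0,-0.25,0,0,0,-1],[0,0,-0.25,0,0,0,-1]]]'
```

```text
clock: 18.3
position: [0.4656, -0.0459, 0.0968]
ee_rot: [-0.363, 3.12, -0.003]
force: [-12.7, -0.7, 42.2]
width: 0.002
```

The lid is against a firm stop with the fingertips at z ≈ 0.080, which is the closed height. I retreat and check.

```bash
python3 -m creep '[[[0,0,0.4,0,0,0,-1],[0,0,2,0,0,0,-1],[0,0,5,0,0,0,-1],[0,0,9,0,0,0,-1],[0,0,13,0,0,0,-1]]]';  python3 -m creep '[[[0,-4,2,0,0,0,-1],[0,-8,3,0,0,0,-1],[0,-12,3,0,0,0,-1],[0,-16,3,0,0,0,-1],[0,-20,3,0,0,0,-1]]]'; python3 -m creep '[[[0,0,0,0,0,0,-1],[0,0,0,0,0,0,-1]]]'; python3 - <<'E'
from h import *
s=arm.get_image("scene")[:,:,::-1];t=arm.get_image("top")[:,:,::-1]
cv2.imwrite("pics/q.png",cv2.resize(s[130:260,260:400],None,fx=5,fy=5,interpolation=2))
cv2.imwrite("pics/r.png",t)
print(arm.observe()['clock'])
for k,v in dict(edgeM=(-.09,0,.08),edgeL=(-.09,.1,.08),edgeR=(-.09,-.1,.08),rimL=(-.09,.1,.06)).items():
    a=np.radians(13.24);p=[.5124+.001+v[0]*np.cos(a)-v[1]*np.sin(a),-.0243+v[0]*np.sin(a)+v[1]*np.cos(a),v[2]]
    print(k,((proj("scene",p)-[260,130]+.5)*5-.5).round(0))
E
```

```text
clock: 18.8
position: [0.4649, -0.0458, 0.2256]
ee_rot: [0.364, -3.12, -0.001]
force: [1.2, -0.4, -0.2]
width: 0.004
clock: 19.3
position: [0.4651, -0.2477, 0.2546]
ee_rot: [-0.363, 3.12, -0.001]
force: [0.8, -0.4, -0.0]
width: 0.006
clock: 19.5
position: [0.4651, -0.2467, 0.254]
ee_rot: [0.36, -3.121, -0.001]
force: [-0.0, 2.1, 0.2]
width: 0.005
19.6
edgeM [543. 399.]
edgeL [442. 472.]
edgeR [632. 336.]
rimL [440. 510.]
```

View pics/q.png

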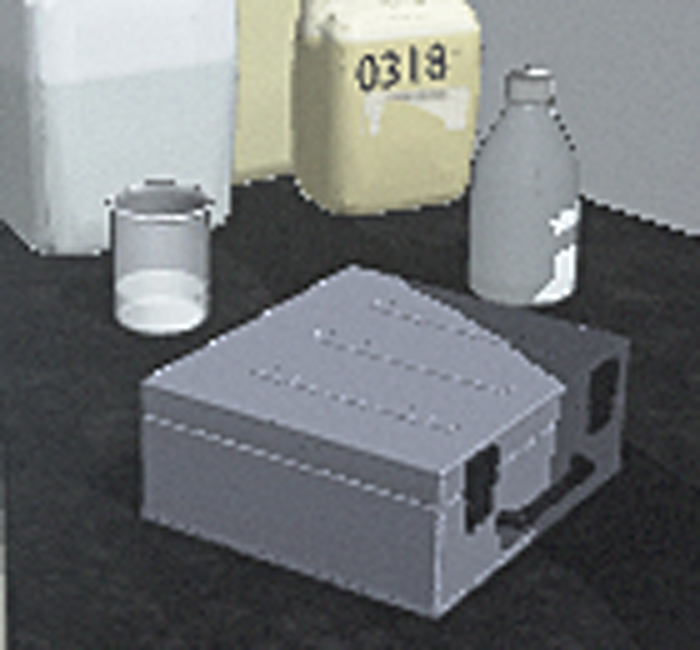

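View pics/r.png

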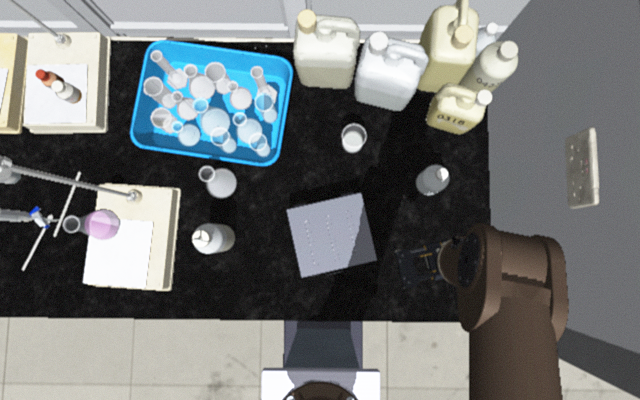

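The lid is flush with the rim all round. Its free-edge corners are at (440,471) and (630,342) in the crop, against (442,472) and (632,336) predicted for closed. The bystanders stand where they were and the robot is clear, so I hand the job in.

```bash
python3 -c "
from cell import arm;print(arm.sign_off())"
```

```text
the job is handed in; nothing more can be done
None
```

The meter is in its bay with the lid closed over it, and I handed the job in at about 19.6 s.

- **Meter:** I set it down on the bay floor with about 9 N of contact, at the expected height, and let go. The picture taken before closing shows it flat, screen up, with the probe in the narrow end. While I held it, the cameras put the meter about 3–5 mm off from where the arm's own position readings implied. I moved it to agree with the cameras, and it went in without snagging.
- **Lid:** I pushed it down slowly along its arc until it met a firm stop, with the fingertips at 79.8 mm (closed is 80 mm). My last press to make sure read about 42 N vertically at the wrist, more than I meant but well under the 120 N wrist limit. It was the closed fingertips pressing, not the gripper's body.
- **Last checks:** The final pictures show the lid flush with the rim. The left free-edge corner is within about 2 pixels of where it should be when closed, and the right one is about 6 pixels off in the 5× enlarged crop, so about 1 pixel in the camera image. The glassware and bottles stand where they were, and the robot touches nothing.

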